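# Level the sprung instrument shelf

## Task

Stand the spirit level lengthwise on the clear part of the small aluminium shelf and let go of it. Then grip the black knob on the shelf's sprung levelling foot, push it down until the spring is fully home and, with it held down, turn it until the level's bubble is centred between its two lines. Finish still holding the knob fully down with the bubble centred, so that a colleague can tighten the lock nut; leave the other things on the bench where they lie.

Things in the scene. Friction and masses are not known exactly. Their poses are not given: they have to be found in the camera images.
- level: aluminium pocket spirit level, black end caps, yellow-green vial in its top; 180 (x) x 22 (y) x 40 mm (z), about 0.4 kg; origin at the centre of its underside, x along its length, z up. Starts lying loose and upright on the bench; grasp it across its 22 mm sides at mid-length. The vial is read from above; two black ring lines stand 16 mm either side of its middle
- bubble (a joint): place of the 24 mm long pale bubble along the level's own x (m): 0 = centred between the lines, positive toward the level's +x end, at most 0.030 either way. It runs to the higher end, about 4.5 mm for each 0.001 rad of slope, and settles in about 2 s. Centred: wholly between the lines, within 4 mm of 0
- shelf_seat (a point): centre of the clear part of the shelf's flat top, where the level goes with its length along x, either way round (within 45 mm along, 35 mm across). x runs along the shelf to the knob, z up; the knob's axis is 180 mm from here along x
- shelf: the aluminium shelf, 341 x 100 mm, its top 75 mm above the bench when level. Origin at its hinge at the end away from the knob, 15 mm below its top; x along the shelf to the knob's axis, 285 mm off; z up. Its knob end rises and falls with the foot, its slope is at most 0.03 rad
- knob_top (a point): centre of the top of the black fluted round knob of the levelling foot, on its vertical axis. Knob 39 mm diameter, 27 mm high, over a 60 mm flange whose upper face is 27 mm below this point (fingertips may bear on it); the shelf is at least 20 mm below the flange. Sprung up, this point is 140 mm above the bench; fully home, 134 mm
- foot_knob: the same knob as a turning part; origin on its axis at bench height, z up. It stays where it is left (0.06 N m friction). Counter-clockwise seen from above lowers the shelf's knob end, clockwise raises it, 8 mm a turn: about 20 mm of bubble travel per radian. Start: held fully down, the knob end is still too high, 0.5 to 1.4 rad from level; the screw has room beyond
- foot_travel (a joint): how far the foot is pushed down against its spring, as the slope it takes off the shelf (rad): 0 = sprung up, 0.021 = fully home on a hard stop (6 mm down at the knob; it counts from 0.019). About 3 N starts it, 8 to 11 N drives it home; hold it with 13 to 20 N. Let go, it springs back up, lifts the knob end of the shelf and the bubble runs off
- spanner: open-ended spanner, 155 x 29 x 10 mm, lying on the bench; leave it where it is; origin under its centre
- meter: multimeter on its back, 135 x 68 x 42 mm; leave it where it is; origin under its centre
- pot: clear pot of small parts, 66 mm across and 69 mm high; leave it where it is; origin under its centre
Not all that is in view belongs to the job. Of the things that look like the level, the larger one is meant.

How it is judged:
By the outcome, as a careful person would: the job done as asked, in the order asked, and still so for the second after the job is handed in, while the arm keeps its last pose, push and grip.
It also fails if it takes over 54 s, if anything falls off the work surface, if the arm or the gripper's body presses on something with over 40 N, if the wrist force passes 120 N, or if a joint passes its speed limit or range.

## Robot

A 7-joint arm with a two-finger parallel gripper is mounted at the origin on a cart in front of the work surface, level with it; the furniture and walls round the work are solid. World frame = base frame: x ahead of the robot, y to its left, z up, the work surface at z = 0. Lengths are in m, angles in rad, forces in N, time in s.
With the tool pointing down it reaches from about 0.4 to 0.85 m from the base axis. Payload 10.4 kg.
Tool frame: the origin (TCP) lies midway between the tips of the shut fingers; the grasp point (between the pads) lies 19 mm behind it; z points along the fingers, y is the line along which they close (so a half turn about z gives the same grasp; the last joint's range is limited). The gripper opens to 87 mm and grips with 3 to 60 N. Pads are 19 mm wide; open, the fingers measure 117 mm over their backs; the gripper's body (75 mm by 190 mm) begins 51 mm behind the grasp point.
Start: joints at [-1.139, 0.332, -0.065, 1.46, 0.022, 1.35, -0.088], TCP at [0.275, 0.561, 0.223] pointing down, gripper open.
Joint ranges: [-2.6, 2.6], [-0.5, 2.12], [-1.47, 1.34], [0.16, 2.42], [-1.27, 4.41], [0.06, 2.06], [-2.6, 2.6]. Speed limits (rad/s): [2.22, 2.22, 2.79, 2.79, 3.14, 3.14, 3.14].

## Interface

Orientations are given as a unit quaternion [x, y, z, w].
In Python, from bench import sensors, eyes, order gives the robot as it stands.
- The arm moves only by the tool arm_command, never from a script. Its argument "steps" is a list of rows, each an object with "rot": the turn, a rotation vector about the world's x, y, z in degrees, a list of three; "slide": the shift along the world's x, y, z in m, a list of three; "grip": the opening, from 0 (shut) to 1 (fully open). A call has exactly 8 rows; each row shifts and turns the commanded pose from where the row before left it; what a row does not reach is not made up. A row lasts 1/8 s, in which the tool goes at most 62.5 mm and 10.7 degrees, less where a joint would pass 70% of its speed; a pose out of reach is approached as far as the arm can. A call with a gripper value outside its range is refused whole. The fingers move at their own pace and stop on an object; "newtons" is the grip in N (left out, the last holds). Time passes only in rows, so rows that do not move let the fingers close, or fill a call up. It gives the time, the measured TCP pose, the force, the opening and the grip force at its end, in the units of the state.
- sensors.read_state(): the state, without advancing time (a new reading comes with each control period).
- eyes.camera(name): name is "scene" or "top" or "wrist"; returns a dict with "pixels" (480x640x3 uint8, red, green, blue), "intrinsics" (3x3 intrinsics, pixels), "pose" (4x4, takes a point from camera to world coordinates). Camera axes: x right, y down, z forward; pixel columns grow to the right and rows downward; lengths in m; the calibration is good to about 2 mm. The wrist camera is an equidistant fisheye: a pixel r from the principal point sees the ray r / f radians off the axis. A picture is of the moment at which its call begins. There is no depth.
- order.close_job(): hands the job in; it is judged then, once.
Trained networks look in a picture, given as the dict that the camera call returned (one of the last four; its "shot" number tells which), for a name from the list of things; names that differ only in an ending like _2 or _b are one class to them, and where a whole thing is asked for, a point or a joint stands for the part that bears it (a point fixed in the world has none). Each returns a list of dicts, best first, with "conf" (0 to 1); they miss things now and then, are a little off and sometimes report something else, mostly with a low value. They report only what shows in the picture. A call takes as long as a camera call. They do not tell look-alikes from the thing itself.
- eyes.look_for(name, picture): "bbox" ([left, top, right, bottom] in pixels, round what is visible of it).
The state is a dict: "time": time; "joint_positions": joint angles; "joint_vel": joint speeds; "joint_torque": joint torques, N m; "ee_pos": TCP position; "eef_rot": TCP orientation; "ft_force": force on the tool from outside, world axes, zero at the start; "torque": the same for the moment, N m; "width": finger opening in m; "grip_force": force on a finger pad.
Only numpy, scipy, OpenCV 4.12 (cv2) and the standard library are available. Lean on these libraries where they do the work, as an engineer would, in place of code of your own. Each camera call takes 0.05 s, during which the arm holds its last target. There are 200 camera calls.

## Working session

There is one attempt and no reset: what is moved stays moved. The work goes in short steps, Python scripts to look and compute and a tool call to move; the robot and the scene stay as the last step left them, time stands still between calls to the robot, and variables do not carry over. Pictures are saved under pics/ and viewed, at most 10 in all, crops included, and the job is handed in when it is done.

Besides the shell and the picture viewer there is one more tool, called after "Call:" by a JSON object that holds its "op" and its "data", one argument or row to a line. arm_command: Moves the arm, as the interface text tells. Its arguments: {"type":"object","properties":{"steps":{"type":"array","items":{"type":"object","properties":{"rot":{"type":"array","items":{"type":"number"}},"slide":{"type":"array","items":{"type":"number"}},"grip":{"type":"number"}}}},"newtons":{"type":"number"}},"required":["steps"]}

```bash
mkdir -p pics; ls; cat > h.py <<'E'
import numpy as np, cv2
from bench import sensors, eyes, order
def shot(n,f=None):
    d=eyes.camera(n)
    if f: cv2.imwrite('pics/'+f,cv2.cvtColor(d['pixels'],cv2.COLOR_RGB2BGR))
    return d
def ray(d,u,v):
    K=np.array(d['intrinsics']);T=np.array(d['pose'])
    r=np.array([(u-K[0,2])/K[0,0],(v-K[1,2])/K[1,1],1.])
    return T[:3,3],T[:3,:3]@r
def at(d,u,v,z):
    o,r=ray(d,u,v); return o+r*(z-o[2])/r[2]
def proj(d,p):
    K=np.array(d['intrinsics']);T=np.array(d['pose'])
    c=T[:3,:3].T@(np.array(p)-T[:3,3]); return (K@(c/c[2]))[:2]
E
python3 - <<'E'
from h import *
s=sensors.read_state();print(s['time'],s['ee_pos'],s['eef_rot'],s['ft_force'],s['width'])
for c in('top','scene'):
    d=shot(c,c+'1.png');print(c,np.round(d['pose'],3).tolist(),np.round(d['intrinsics'],1).tolist())
    for n in('level','shelf','knob_top','foot_knob','spanner','meter','pot'):
        print(n,[(np.round(x['bbox']).tolist(),round(x['conf'],2)) for x in eyes.look_for(n,d)][:3])
E
```

```text
pics
0.0 [0.2743783  0.56110937 0.22172903] [ 2.25445409e-01  9.74255531e-01 -7.13291064e-04 -1.35339977e-04] [ 0.40321263  0.48965952 -0.84904413] 0.08733757305453582
top [[0.347, -0.916, 0.2, 0.355], [-0.938, -0.34, 0.069, -0.365], [0.004, -0.212, -0.977, 1.148], [0.0, 0.0, 0.0, 1.0]] [[443.1, 0.0, 318.8], [0.0, 443.1, 237.4], [0.0, 0.0, 1.0]]
level [([257.0, 253.0, 324.0, 292.0], 0.86), ([372.0, 241.0, 384.0, 290.0], 0.71)]
shelf [([221.0, 166.0, 353.0, 261.0], 0.57)]
knob_top [([228.0, 170.0, 251.0, 192.0], 0.63)]
foot_knob [([225.0, 171.0, 249.0, 194.0], 0.77), ([221.0, 162.0, 352.0, 260.0], 0.63)]
spanner [([206.0, 234.0, 257.0, 250.0], 0.5)]
meter [([419.0, 295.0, 453.0, 347.0], 0.74)]
pot [([162.0, 203.0, 195.0, 231.0], 0.58)]
scene [[0.844, 0.312, -0.436, 1.057], [0.537, -0.491, 0.686, -1.032], [-0.0, -0.813, -0.582, 0.78], [0.0, 0.0, 0.0, 1.0]] [[458.9, 0.0, 318.0], [0.0, 458.9, 235.3], [0.0, 0.0, 1.0]]
level [([266.0, 234.0, 314.0, 282.0], 0.7), ([251.0, 306.0, 302.0, 331.0], 0.6)]
shelf [([290.0, 211.0, 402.0, 285.0], 0.65), ([351.0, 193.0, 371.0, 214.0], 0.33)]
knob_top [([369.0, 198.0, 394.0, 221.0], 0.84)]
foot_knob [([367.0, 199.0, 388.0, 222.0], 0.55)]
spanner [([325.0, 216.0, 337.0, 235.0], 0.5)]
meter [([160.0, 338.0, 226.0, 370.0], 0.63)]
pot [([350.0, 192.0, 372.0, 214.0], 0.83)]
```

```bash
python3 - <<'E'
import cv2
a=cv2.imread('pics/top1.png')[150:360,140:470]
b=cv2.imread('pics/scene1.png')[170:390,140:440]
cv2.imwrite('pics/t1c.png',cv2.resize(a,(792,504),interpolation=3))
cv2.imwrite('pics/s1c.png',cv2.resize(b,(780,572),interpolation=3))
E
```

```text
(no output)
```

View pics/t1c.png

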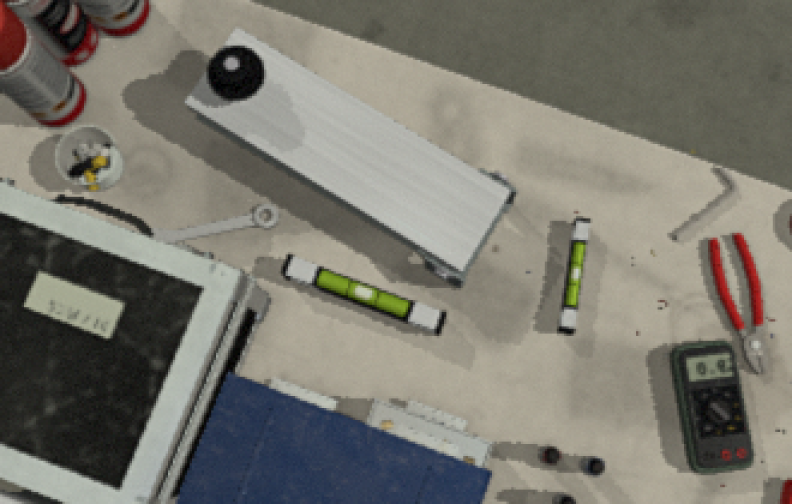

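View pics/s1c.png

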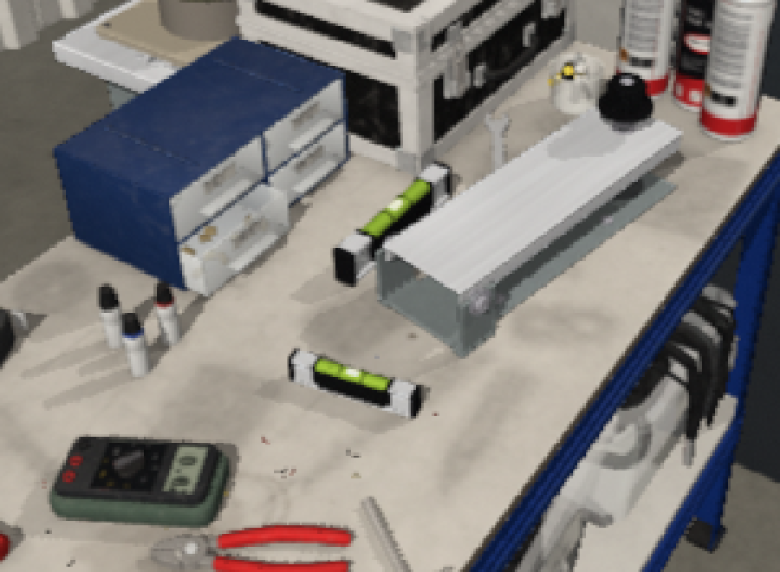

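The top crop shows the large level lying between the shelf's hinge end and the drawers, at crop (283–445, 258–335). The knob is at (236,72), and the smaller level at (575,275) is the decoy. The shelf's corners are at (187,100), (238,32), (515,190) and (460,285).

```bash
python3 - <<'E'
from h import *
d=shot('top');s=shot('scene')
f=lambda x,y,z:np.round(at(d,140+x/2.4,150+y/2.4,z),3)
g=lambda x,y,z:np.round(at(s,140+x/2.6,170+y/2.6,z),3)
print('level ends',f(289,266,.04),f(440,319,.04),f(364,292,.04))
print('scene vial',g(397,206,.04), 'caps',g(440,172,.04),g(353,243,.04))
for p,z in(((187,100),.083),((238,32),.083),((515,190),.075),((460,285),.075)):print('shelf',f(*p,z))
for p,z in(((683,132),.083),((580,105),.083),((380,250),.075),((462,290),.075)):print('shelf s',g(*p,z))
print('knob',f(236,70,.14),g(627,82,.14))
o,r=ray(d,140+236/2.4,150+70/2.4);o2,r2=ray(s,140+627/2.6,170+82/2.6)
def tri(o,r,o2,r2):
    A=np.c_[r,-r2];t=np.linalg.lstsq(A,o2-o,rcond=None)[0];a,b=o+r*t[0],o2+r2*t[1];return (a+b)/2,np.linalg.norm(a-b)
T=lambda a,b:tri(*ray(d,140+a[0]/2.4,150+a[1]/2.4),*ray(s,140+b[0]/2.6,170+b[1]/2.6))
print('knob tri',T((236,70),(627,80)))
print('cabinet top corner (right-top)',T((235,375),(345,72)),T((490,470),(172,205)))
print('case corner',T((245,275),(420,60)))
print('cab drawer',f(490,440,.06),f(375,405,.06),f(270,380,.1))
E
```

```text
level ends [ 0.474 -0.169  0.04 ] [ 0.476 -0.338  0.04 ] [ 0.475 -0.253  0.04 ]
scene vial [ 0.48  -0.249  0.04 ] caps [ 0.484 -0.176  0.04 ] [ 0.478 -0.322  0.04 ]
shelf [ 0.595 -0.011  0.083]
shelf [ 0.684 -0.032  0.083]
shelf [ 0.625 -0.365  0.075]
shelf [ 0.512 -0.346  0.075]
shelf s [ 0.693 -0.029  0.083]
shelf s [ 0.577 -0.04   0.083]
shelf s [ 0.532 -0.35   0.075]
shelf s [ 0.627 -0.356  0.075]
knob [ 0.628 -0.064  0.14 ] [ 0.636 -0.056  0.14 ]
knob tri (array([ 0.63253968, -0.06026537,  0.14082095]), np.float64(0.01080072090246646))
cabinet top corner (right-top) (array([ 0.35291111, -0.17022522,  0.11712554]), np.float64(0.009968479433541871)) (array([ 0.35198432, -0.43199941,  0.10609469]), np.float64(0.004107008556216841))
case corner (array([ 0.44128069, -0.15122477,  0.15080602]), np.float64(0.0051121171100527146))
cab drawer [ 0.378 -0.427  0.06 ] [ 0.37  -0.307  0.06 ] [ 0.357 -0.204  0.1  ]
```

Call:
{"op": "arm_command", "data": {
  "steps": [
    {"slide": [0.03,-0.05,0.005],"rot": [0,0,-8],"grip": 1},
    {"slide": [0.03,-0.05,0.005],"rot": [0,0,-8],"grip": 1},
    {"slide": [0.03,-0.05,0.005],"rot": [0,0,-8],"grip": 1},
    {"slide": [0.03,-0.05,0.005],"rot": [0,0,-8],"grip": 1},
    {"slide": [0.03,-0.05,0.005],"rot": [0,0,-8],"grip": 1},
    {"slide": [0.03,-0.05,0.005],"rot": [0,0,-8],"grip": 0.8},
    {"slide": [0.03,-0.05,0.005],"rot": [0,0,-8],"grip": 0.7},
    {"slide": [0.03,-0.05,0.005],"rot": [0,0,-8],"grip": 0.6}
  ]
}}

```text
time: 1.9
ee_pos: [0.5153, 0.1598, 0.2631]
eef_rot: [0.709, 0.705, 0.0, 0.0]
ft_force: [0.3, 0.5, -0.5]
width: 0.0649
grip_force: 0.0
```

Call:
{"op": "arm_command", "data": {
  "steps": [
    {"slide": [-0.005,-0.052,0],"rot": [0,0,0],"grip": 0.6},
    {"slide": [-0.005,-0.052,0],"rot": [0,0,0],"grip": 0.6},
    {"slide": [-0.005,-0.052,0],"rot": [0,0,0],"grip": 0.6},
    {"slide": [-0.005,-0.052,0],"rot": [0,0,0],"grip": 0.6},
    {"slide": [-0.005,-0.052,0],"rot": [0,0,0],"grip": 0.6},
    {"slide": [-0.005,-0.052,0],"rot": [0,0,0],"grip": 0.6},
    {"slide": [-0.004,-0.052,0],"rot": [0,0,0],"grip": 0.6},
    {"slide": [-0.003,-0.05,0],"rot": [0,0,0],"grip": 0.6}
  ]
}}

```text
time: 2.9
ee_pos: [0.4772, -0.2542, 0.263]
eef_rot: [0.707, 0.707, 0.0, 0.0]
ft_force: [1.6, 1.1, 0.6]
width: 0.0521
grip_force: 0.0
```

```bash
cat >> h.py <<'E'
def wray(d,u,v):
    K=np.array(d['intrinsics']);T=np.array(d['pose'])
    q=np.array([(u-K[0,2])/K[0,0],(v-K[1,2])/K[1,1]]);t=np.linalg.norm(q)
    r=np.r_[np.sin(t)*q/max(t,1e-9),np.cos(t)]
    return T[:3,3],T[:3,:3]@r
def wat(d,u,v,z):
    o,r=wray(d,u,v); return o+r*(z-o[2])/r[2]
def rectify(d,c,z,half=.2,n=600):
    """orthophoto of plane z round c: right=-y, up=+x; n px across"""
    K=np.array(d['intrinsics']);T=np.array(d['pose'])
    k=np.linspace(half,-half,n);Y,X=np.meshgrid(c[1]+k,c[0]+k)
    P=np.stack([X,Y,np.full_like(X,z)],-1)-T[:3,3];q=P@T[:3,:3]
    rr=np.hypot(q[...,0],q[...,1]);t=np.arctan2(rr,q[...,2])
    mx=K[0,0]*t*q[...,0]/rr+K[0,2];my=K[1,1]*t*q[...,1]/rr+K[1,2]
    return cv2.remap(d['pixels'],mx.astype('f4'),my.astype('f4'),1)[...,::-1]
E
python3 - <<'E'
from h import *
s=sensors.read_state();print(s['time'],s['ee_pos'],s['eef_rot'],s['ft_force'],s['width'],s['joint_positions'])
d=shot('wrist','w1.png');print(np.round(d['pose'],3).tolist(),d['intrinsics'])
for n in('level','knob_top'): print(n,[(np.round(x['bbox']).tolist(),round(x['conf'],2)) for x in eyes.look_for(n,d)][:3])
a=rectify(d,(.55,-.22),.04,.2,560);b=rectify(d,(.55,-.22),.079,.2,560)
cv2.imwrite('pics/w1o.png',np.hstack([a[:,80:480],b[:,80:480]]))
t=shot('top');sc=shot('scene')
f=lambda x,y,z:np.round(at(t,140+x/2.4,150+y/2.4,z),3)
g=lambda x,y,z:np.round(at(sc,140+x/2.6,170+y/2.6,z),3)
print('can base',g(728,133,0),g(702,125,0),f(60,120,0),f(125,30,0))
E
```

```text
2.9 [ 0.47724469 -0.25416945  0.26295403] [7.07407999e-01 7.06805201e-01 4.41642994e-04 3.68441581e-04] [1.55148845 1.06620618 0.57233084] 0.052124818509757254 [-0.2485689   0.13193698  0.72594056  1.65755026 -0.08960438  1.38487233
  0.48870891]
[[1.0, -0.0, 0.002, 0.478], [0.0, -0.958, -0.287, -0.176], [0.002, 0.287, -0.958, 0.424], [0.0, 0.0, 0.0, 1.0]] [[371.64829954   0.         322.01228731]
 [  0.         371.64829954 241.65399802]
 [  0.           0.           1.        ]]
level [([348.0, 362.0, 387.0, 371.0], 0.9), ([307.0, 119.0, 332.0, 285.0], 0.68), ([288.0, 1.0, 371.0, 94.0], 0.34)]
knob_top [([465.0, 1.0, 528.0, 47.0], 0.68)]
can base [0.695 0.117 0.   ] [0.663 0.116 0.   ] [0.543 0.141 0.   ] [0.667 0.116 0.   ]
```

View pics/w1o.png

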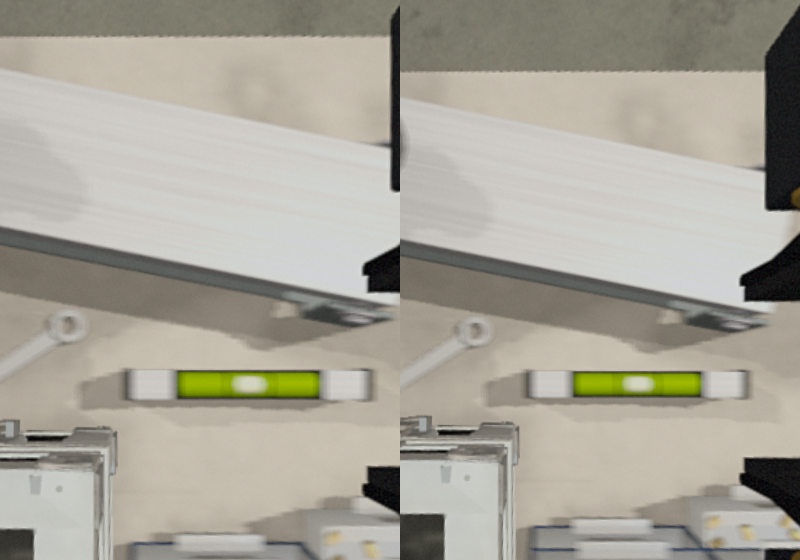

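The orthophoto puts the level's middle at about (0.476, −0.255), lying along y. The shelf axis is turned about 11° from +y, so the seat is near (0.596, −0.237). Next I descend and grip.

Call:
{"op": "arm_command", "data": {
  "newtons": 25,
  "steps": [
    {"slide": [0,0,-0.05],"grip": 0.6},
    {"slide": [-0.001,-0.001,-0.055],"grip": 0.6},
    {"slide": [0,0,-0.055],"grip": 0.6},
    {"slide": [0,0,-0.05],"grip": 0.6},
    {"slide": [0,0,-0.025],"grip": 0.6},
    {"slide": [0,0,-0.01],"grip": 0.6},
    {"slide": [0,0,0],"grip": 0.1},
    {"slide": [0,0,0],"grip": 0.0}
  ]
}}

```text
schema error: expected keys rot, slide, grip
```

Call:
{"op": "arm_command", "data": {
  "steps": [
    {"slide": [0,0,0],"grip": 0.0},
    {"slide": [0,0,0],"grip": 0.0},
    {"slide": [0,0,0.01],"grip": 0.0},
    {"slide": [0,0,0.03],"grip": 0.0},
    {"slide": [0,0,0.04],"grip": 0.0},
    {"slide": [0,0,0.04],"grip": 0.0},
    {"slide": [0,0,0.02],"grip": 0.0},
    {"slide": [0,0,0.0],"grip": 0.0}
  ]
}}

```text
schema error: expected keys rot, slide, grip
```

Call:
{"op": "arm_command", "data": {
  "newtons": 25,
  "steps": [
    {"rot": [0,0,0],"slide": [0,0,-0.05],"grip": 0.6},
    {"rot": [0,0,0],"slide": [-0.001,-0.001,-0.055],"grip": 0.6},
    {"rot": [0,0,0],"slide": [0,0,-0.055],"grip": 0.6},
    {"rot": [0,0,0],"slide": [0,0,-0.05],"grip": 0.6},
    {"rot": [0,0,0],"slide": [0,0,-0.025],"grip": 0.6},
    {"rot": [0,0,0],"slide": [0,0,-0.01],"grip": 0.6},
    {"rot": [0,0,0],"slide": [0,0,0],"grip": 0.1},
    {"rot": [0,0,0],"slide": [0,0,0],"grip": 0.0}
  ]
}}

```text
time: 4.15
ee_pos: [0.4776, -0.2535, 0.0188]
eef_rot: [0.707, 0.707, 0.001, 0.001]
ft_force: [-0.4, -0.3, 0.2]
width: 0.0396
grip_force: 0.0
```

Call:
{"op": "arm_command", "data": {
  "steps": [
    {"rot": [0,0,0],"slide": [0,0,0],"grip": 0.0},
    {"rot": [0,0,0],"slide": [0,0,0],"grip": 0.0},
    {"rot": [0,0,0],"slide": [0,0,0.01],"grip": 0.0},
    {"rot": [0,0,0],"slide": [0,0,0.03],"grip": 0.0},
    {"rot": [0,0,0],"slide": [0,0,0.04],"grip": 0.0},
    {"rot": [0,0,0],"slide": [0,0,0.04],"grip": 0.0},
    {"rot": [0,0,0],"slide": [0,0,0.02],"grip": 0.0},
    {"rot": [0,0,0],"slide": [0,0,0.0],"grip": 0.0}
  ]
}}

```text
time: 5.15
ee_pos: [0.4774, -0.2538, 0.1591]
eef_rot: [0.707, 0.707, 0.001, 0.001]
ft_force: [0.3, 1.1, -4.2]
width: 0.022
grip_force: 25.0
```

Call:
{"op": "arm_command", "data": {
  "steps": [
    {"rot": [0,0,-4],"slide": [0.04,0.006,0],"grip": 0.0},
    {"rot": [0,0,-4],"slide": [0.04,0.006,0],"grip": 0.0},
    {"rot": [0,0,-3.2],"slide": [0.039,0.005,0],"grip": 0.0},
    {"rot": [1.4,-0.3,0],"slide": [0,0,-0.02],"grip": 0.0},
    {"rot": [0,0,0],"slide": [0,0,-0.02],"grip": 0.0},
    {"rot": [0,0,0],"slide": [0,0,-0.012],"grip": 0.0},
    {"rot": [0,0,0],"slide": [0,0,-0.003],"grip": 0.0},
    {"rot": [0,0,0],"slide": [0,0,0],"grip": 0.0}
  ]
}}

```text
time: 6.15
ee_pos: [0.5956, -0.2365, 0.1029]
eef_rot: [0.773, 0.634, 0.01, -0.008]
ft_force: [-0.1, -0.5, -3.3]
width: 0.0217
grip_force: 25.0
```

Call:
{"op": "arm_command", "data": {
  "steps": [
    {"rot": [0,0,0],"slide": [0,0,-0.001],"grip": 0.0},
    {"rot": [0,0,0],"slide": [0,0,-0.001],"grip": 0.0},
    {"rot": [0,0,0],"slide": [0,0,-0.001],"grip": 0.0},
    {"rot": [0,0,0],"slide": [0,0,-0.001],"grip": 0.0},
    {"rot": [0,0,0],"slide": [0,0,-0.001],"grip": 0.0},
    {"rot": [0,0,0],"slide": [0,0,0],"grip": 0.0},
    {"rot": [0,0,0],"slide": [0,0,0],"grip": 0.0},
    {"rot": [0,0,0],"slide": [0,0,0],"grip": 0.0}
  ]
}}

```text
time: 7.15
ee_pos: [0.5956, -0.2366, 0.0976]
eef_rot: [0.773, 0.634, 0.01, -0.008]
ft_force: [-0.6, -0.4, -4.4]
width: 0.0217
grip_force: 25.0
```

Call:
{"op": "arm_command", "data": {
  "steps": [
    {"rot": [0,0,0],"slide": [0,0,-0.001],"grip": 0.0},
    {"rot": [0,0,0],"slide": [0,0,-0.001],"grip": 0.0},
    {"rot": [0,0,0],"slide": [0,0,0],"grip": 0.0},
    {"rot": [0,0,0],"slide": [0,0,0],"grip": 0.12},
    {"rot": [0,0,0],"slide": [0,0,0],"grip": 0.3},
    {"rot": [0,0,0],"slide": [0,0,0],"grip": 0.5},
    {"rot": [0,0,0],"slide": [0,0,0],"grip": 0.6},
    {"rot": [0,0,0],"slide": [0,0,0.02],"grip": 0.6}
  ]
}}

```text
time: 8.15
ee_pos: [0.5947, -0.2361, 0.1152]
eef_rot: [0.773, 0.634, 0.009, -0.009]
ft_force: [1.2, -0.3, 0.9]
width: 0.0474
grip_force: 0.0
```

Call:
{"op": "arm_command", "data": {
  "steps": [
    {"rot": [0,0,0],"slide": [0,0,0.05],"grip": 0.6},
    {"rot": [0,0,0],"slide": [0,0,0.05],"grip": 0.7},
    {"rot": [-1.4,0.3,0],"slide": [0,0,0.02],"grip": 0.75},
    {"rot": [0,0,-8],"slide": [0.005,0.035,0],"grip": 0.75},
    {"rot": [0,0,-8],"slide": [0.005,0.035,0],"grip": 0.75},
    {"rot": [0,0,-8],"slide": [0.003,0.025,0],"grip": 0.75},
    {"rot": [0,0,-8],"slide": [0,0,0],"grip": 0.75},
    {"rot": [0,0,0],"slide": [0,0,0],"grip": 0.75}
  ]
}}

```text
time: 9.15
ee_pos: [0.6085, -0.1411, 0.2359]
eef_rot: [0.918, 0.397, -0.0, 0.0]
ft_force: [-0.5, -0.6, -0.0]
width: 0.065
grip_force: 0.0
```

```bash
python3 - <<'E'
from h import *
s=sensors.read_state();print(s['time'],s['ee_pos'],s['eef_rot'],s['ft_force'],s['width'],s['joint_positions'])
d=shot('wrist','w2.png');print(np.round(d['pose'],3).tolist())
for n in('level','knob_top'): print(n,[(np.round(x['bbox']).tolist(),round(x['conf'],2)) for x in eyes.look_for(n,d)][:3])
a=rectify(d,(.60,-.1),.118,.2,560);b=rectify(d,(.60,-.1),.14,.2,560)
cv2.imwrite('pics/w2o.png',np.hstack([a[:,160:],b[:,:400]]))
t=shot('top')
for n in('level','knob_top'): print(n,[(np.round(x['bbox']).tolist(),round(x['conf'],2)) for x in eyes.look_for(n,t)][:3])
E
```

```text
9.15 [ 0.60849568 -0.14110267  0.23585023] [ 9.17652884e-01  3.97382801e-01 -1.83625447e-04  2.45979404e-04] [-0.53988326 -0.57138744 -0.01705262] 0.06502997670090391 [-0.45306343  0.4025736   0.81436382  1.47904967 -0.2934657   1.38619249
 -0.37841611]
[[0.73, -0.655, -0.195, 0.663], [-0.683, -0.699, -0.21, -0.084], [0.001, 0.287, -0.958, 0.397], [0.0, 0.0, 0.0, 1.0]]
level [([319.0, 220.0, 417.0, 388.0], 0.68)]
knob_top [([230.0, 97.0, 307.0, 174.0], 0.93)]
level [([267.0, 195.0, 333.0, 243.0], 0.81), ([371.0, 240.0, 381.0, 290.0], 0.76)]
knob_top []
```

View pics/w2o.png

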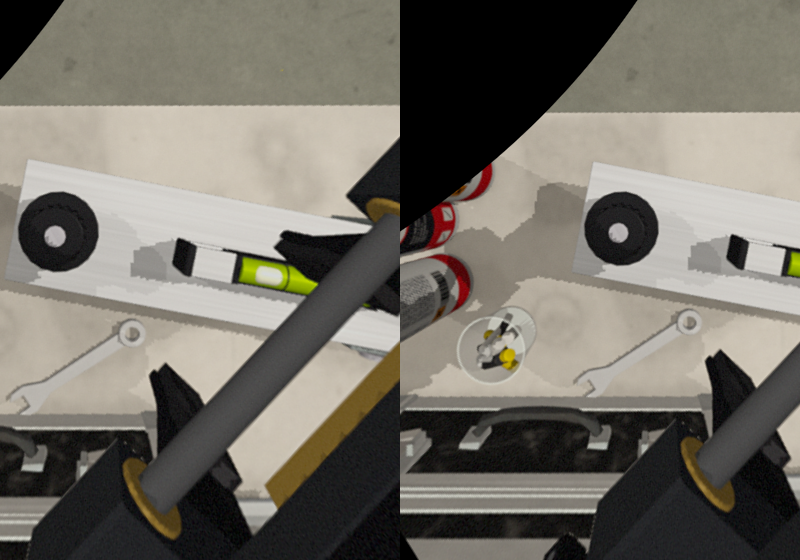

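The level stands on the shelf with its bubble at the knob end. The knob axis is at about (0.634, −0.0555).

Call:
{"op": "arm_command", "data": {
  "steps": [
    {"rot": [0,0,-9.5],"slide": [0.0065,0.0215,0],"grip": 0.75},
    {"rot": [0,0,-9.5],"slide": [0.0065,0.0215,0],"grip": 0.75},
    {"rot": [0,0,-9.5],"slide": [0.0065,0.0215,0],"grip": 0.75},
    {"rot": [0,0,-9.5],"slide": [0.006,0.021,-0.01],"grip": 0.75},
    {"rot": [0,0,-9.5],"slide": [0,0,-0.02],"grip": 0.75},
    {"rot": [0,0,-9.5],"slide": [0,0,-0.02],"grip": 0.75},
    {"rot": [0,0,-9.5],"slide": [0,0,-0.015],"grip": 0.75},
    {"rot": [0,0,0],"slide": [0,0,0],"grip": 0.75}
  ]
}}

```text
time: 10.45
ee_pos: [0.6334, -0.056, 0.1695]
eef_rot: [0.985, -0.171, -0.001, 0.001]
ft_force: [0.9, 0.2, 0.0]
width: 0.0654
grip_force: 0.0
```

```bash
python3 - <<'E'
from h import *
s=sensors.read_state();print(s['time'],s['ee_pos'],s['eef_rot'],s['ft_force'],s['width'],s['joint_positions'])
d=shot('wrist')
L=eyes.look_for('knob_top',d)[:2]
for x in L:
    b=x['bbox'];print(np.round(b),x['conf'],wat(d,(b[0]+b[2])/2,(b[1]+b[3])/2,.13))
a=rectify(d,(.63,-.08),.14,.12,560)[:,:400]
b=rectify(d,(.60,-.23),.118,.12,560)[:,:400]
cv2.imwrite('pics/w3o.png',np.hstack([a,b]))
E
```

```text
10.45 [ 0.63340844 -0.05600642  0.16950351] [ 9.85296701e-01 -1.70848096e-01 -1.02928983e-03  5.29317387e-04] [0.93800602 0.22301626 0.03545091] 0.0653777649071371 [-0.68631936  0.55627642  0.99275475  1.53924874 -0.47448017  1.30796087
 -1.55110058]
[273. 218. 369. 313.] 0.9 [ 0.63902612 -0.05742462  0.13      ]
```

View pics/w3o.png

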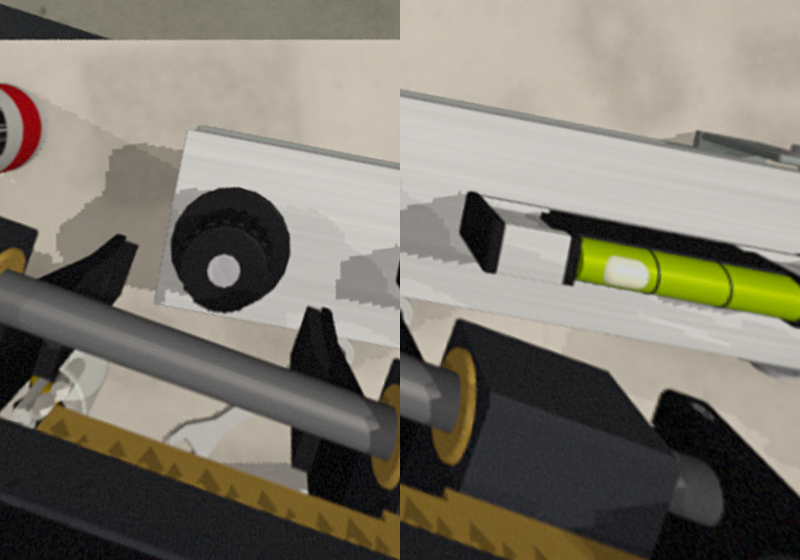

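Bubble and both lines are visible from the wrist, and the knob's top dot is within 1 mm of the tool axis. I descend and grip.

Call:
{"op": "arm_command", "data": {
  "newtons": 40,
  "steps": [
    {"rot": [0,0,0],"slide": [0.001,0,-0.02],"grip": 0.75},
    {"rot": [0,0,0],"slide": [0,0,-0.02],"grip": 0.75},
    {"rot": [0,0,0],"slide": [0,0,-0.01],"grip": 0.75},
    {"rot": [0,0,0],"slide": [0,0,-0.004],"grip": 0.75},
    {"rot": [0,0,0],"slide": [0,0,0],"grip": 0.3},
    {"rot": [0,0,0],"slide": [0,0,0],"grip": 0.3},
    {"rot": [0,0,0],"slide": [0,0,0],"grip": 0.3},
    {"rot": [0,0,0],"slide": [0,0,0],"grip": 0.3}
  ]
}}

```text
time: 11.55
ee_pos: [0.6352, -0.056, 0.1169]
eef_rot: [0.985, -0.172, 0.0, -0.0]
ft_force: [0.9, 0.3, 0.9]
width: 0.0379
grip_force: 40.0
```

Call:
{"op": "arm_command", "data": {
  "steps": [
    {"rot": [0,0,0],"slide": [0,0,-0.001],"grip": 0.3},
    {"rot": [0,0,0],"slide": [0,0,-0.001],"grip": 0.3},
    {"rot": [0,0,0],"slide": [0,0,-0.001],"grip": 0.3},
    {"rot": [0,0,0],"slide": [0,0,-0.001],"grip": 0.3},
    {"rot": [0,0,0],"slide": [0,0,-0.001],"grip": 0.3},
    {"rot": [0,0,0],"slide": [0,0,-0.001],"grip": 0.3},
    {"rot": [0,0,0],"slide": [0,0,0],"grip": 0.3},
    {"rot": [0,0,0],"slide": [0,0,0],"grip": 0.3}
  ]
}}

```text
time: 12.55
ee_pos: [0.6356, -0.055, 0.1115]
eef_rot: [0.985, -0.171, 0.0, -0.001]
ft_force: [-1.3, 3.9, 10.4]
width: 0.0383
grip_force: 40.0
```

Call:
{"op": "arm_command", "data": {
  "steps": [
    {"rot": [0,0,0],"slide": [0,0,-0.001],"grip": 0.3},
    {"rot": [0,0,0],"slide": [0,0,0],"grip": 0.3},
    {"rot": [0,0,0],"slide": [0,0,-0.0005],"grip": 0.3},
    {"rot": [0,0,0],"slide": [0,0,0],"grip": 0.3},
    {"rot": [0,0,0],"slide": [0,0,0],"grip": 0.3},
    {"rot": [0,0,0],"slide": [0,0,0],"grip": 0.3},
    {"rot": [0,0,0],"slide": [0,0,0],"grip": 0.3},
    {"rot": [0,0,0],"slide": [0,0,0],"grip": 0.3}
  ]
}}

```text
time: 13.55
ee_pos: [0.6357, -0.0549, 0.1105]
eef_rot: [0.985, -0.171, 0.0, -0.001]
ft_force: [-3.6, 6.2, 15.9]
width: 0.0381
grip_force: 40.0
```

```bash
cat >> h.py <<'E'
def bubble(f=None):
    """level vial along shelf axis, strip with knob end at left, 0.25 mm/px"""
    d=eyes.camera('wrist');a=rectify(d,(.596,-.235),.115,.1,800)
    M=cv2.getRotationMatrix2D((400,400),11.1,1)
    b=cv2.warpAffine(a,M,(800,800))
    if f: cv2.imwrite('pics/'+f,b[300:520])
    return b
E
python3 - <<'E'
from h import *
s=sensors.read_state();print(s['time'],s['ee_pos'],s['ft_force'])
bubble('b1.png')
E
```

```text
13.55 [ 0.63567696 -0.05485683  0.11053823] [-3.63588953  6.19344687 15.91730519]
```

View pics/b1.png

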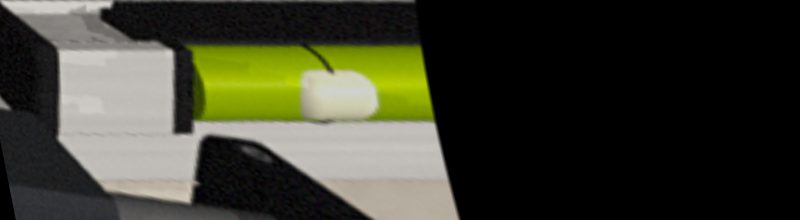

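The bubble, with its middle near column 340, lies across the knob-side line at about column 322. That puts it at roughly +12 mm, so I turn counter-clockwise by about 0.5 rad.

Call:
{"op": "arm_command", "data": {
  "steps": [
    {"rot": [0,0,5],"slide": [0,0,0],"grip": 0.3},
    {"rot": [0,0,6],"slide": [0,0,0],"grip": 0.3},
    {"rot": [0,0,6],"slide": [0,0,0],"grip": 0.3},
    {"rot": [0,0,6],"slide": [0,0,0],"grip": 0.3},
    {"rot": [0,0,5],"slide": [0,0,0],"grip": 0.3},
    {"rot": [0,0,0],"slide": [0,0,0],"grip": 0.3},
    {"rot": [0,0,0],"slide": [0,0,0],"grip": 0.3},
    {"rot": [0,0,0],"slide": [0,0,0],"grip": 0.3}
  ]
}}

```text
time: 14.6
ee_pos: [0.6359, -0.0535, 0.1104]
eef_rot: [0.997, 0.073, 0.001, -0.001]
ft_force: [-4.3, 8.7, 14.1]
width: 0.0379
grip_force: 40.0
```

Call:
{"op": "arm_command", "data": {
  "steps": [
    {"rot": [0,0,0],"slide": [0,0,0],"grip": 0.3},
    {"rot": [0,0,0],"slide": [0,0,0],"grip": 0.3},
    {"rot": [0,0,0],"slide": [0,0,0],"grip": 0.3},
    {"rot": [0,0,0],"slide": [0,0,0],"grip": 0.3},
    {"rot": [0,0,0],"slide": [0,0,0],"grip": 0.3},
    {"rot": [0,0,0],"slide": [0,0,0],"grip": 0.3},
    {"rot": [0,0,0],"slide": [0,0,0],"grip": 0.3},
    {"rot": [0,0,0],"slide": [0,0,0],"grip": 0.3}
  ]
}}

```text
time: 15.6
ee_pos: [0.6359, -0.0535, 0.1105]
eef_rot: [0.997, 0.073, 0.001, -0.001]
ft_force: [-4.7, 8.8, 14.9]
width: 0.0379
grip_force: 40.0
```

```bash
python3 - <<'E'
from h import *
b=bubble()[300:520]
im=np.zeros((600,800,3),'u1');im[:220]=b
for i,(c,y0) in enumerate((('top',230),('scene',230))):
    d=shot(c,c+'5.png');u,v=proj(d,(.596,-.235,.115));u,v=int(u),int(v)
    p=d['pixels'][v-33:v+33,u-35:u+35][...,::-1]
    im[y0:y0+368,i*400:i*400+390]=cv2.resize(p,(390,368),interpolation=3)
    print(c,u,v)
cv2.imwrite('pics/b2.png',im)
E
```

```text
top 300 218
scene 333 237
```

View pics/b2.png

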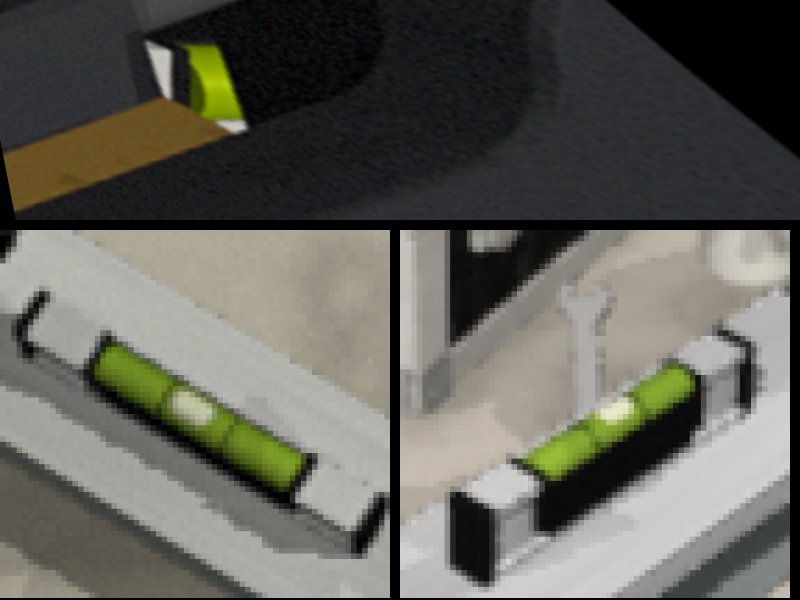

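Wrist view is now blocked, but the top and scene crops show the bubble between the lines, slightly toward the knob-side line. I'll measure it along the vial.

```bash
cat >> h.py <<'E'
def profile(c):
    d=eyes.camera(c);a=np.array([.192,.981,0]);n=np.array([.981,-.192,0])
    s=np.arange(-.07,.0701,.0005);img=d['pixels'].astype('f4')
    best=None
    # find the vial's cross offset: maximise green excess
    for w in np.arange(-.02,.0201,.001):
        P=[proj(d,np.array([.596,-.235,.113])+a*x+n*w) for x in s]
        P=np.array(P,'f4');v=cv2.remap(img,P[:,0:1],P[:,1:2],1)[:,0]
        g=np.clip(v[:,1]-v[:,2],0,None).sum()
        if best is None or g>best[0]: best=(g,w,v)
    g,w,v=best
    G=v[:,1]-v[:,2]; m=np.where(G>.35*np.percentile(G,90))[0]; e0,e1=s[m[0]],s[m[-1]]
    k=(s>e0+.008)&(s<e1-.008);wt=np.clip(v[:,2]-np.median(v[k,2])-25,0,None)*k
    b=(wt*s).sum()/wt.sum()
    return d,s,v,dict(cross=w,e0=e0,e1=e1,mid=(e0+e1)/2,bub=b,off=b-(e0+e1)/2)
E
python3 - <<'E'
from h import *
for c in('top','scene'):
    d,s,v,r=profile(c);print(c,{k:round(float(x)*1e3,1) for k,x in r.items()})
    print([(round(s[i]*1e3),int(v[i,1]),int(v[i,2])) for i in range(40,240,4)])
E
```

```text
top {'cross': 5.0, 'e0': -48.0, 'e1': 52.5, 'mid': 2.3, 'bub': 6.1, 'off': 3.9}
[(-50, 34, 26), (-48, 62, 13), (-46, 122, 25), (-44, 149, 33), (-42, 149, 31), (-40, 149, 31), (-38, 148, 34), (-36, 150, 34), (-34, 151, 34), (-32, 148, 32), (-30, 146, 32), (-28, 139, 31), (-26, 135, 30), (-24, 133, 29), (-22, 134, 30), (-20, 136, 29), (-18, 135, 28), (-16, 131, 30), (-14, 112, 24), (-12, 120, 26), (-10, 132, 28), (-8, 135, 26), (-6, 131, 30), (-4, 142, 65), (-2, 167, 118), (0, 187, 153), (2, 186, 151), (4, 184, 149), (6, 186, 151), (8, 188, 153), (10, 184, 148), (12, 185, 151), (14, 165, 124), (16, 135, 72), (18, 113, 33), (20, 111, 19), (22, 131, 24), (24, 134, 28), (26, 137, 32), (28, 137, 34), (30, 135, 30), (32, 135, 28), (34, 134, 31), (36, 134, 30), (38, 133, 29), (40, 134, 28), (42, 136, 30), (44, 134, 29), (46, 135, 28), (48, 136, 30)]
scene {'cross': 6.0, 'e0': -45.0, 'e1': 55.0, 'mid': 5.0, 'bub': 10.3, 'off': 5.3}
[(-50, 122, 122), (-48, 65, 58), (-46, 63, 32), (-44, 105, 32), (-42, 152, 44), (-40, 174, 51), (-38, 180, 53), (-36, 179, 53), (-34, 180, 54), (-32, 179, 53), (-30, 178, 52), (-28, 175, 51), (-26, 167, 49), (-24, 162, 46), (-22, 162, 46), (-20, 162, 47), (-18, 162, 46), (-16, 161, 45), (-14, 148, 42), (-12, 139, 40), (-10, 140, 40), (-8, 151, 43), (-6, 160, 46), (-4, 162, 47), (-2, 162, 47), (0, 164, 47), (2, 173, 68), (4, 176, 78), (6, 172, 70), (8, 177, 86), (10, 181, 99), (12, 179, 94), (14, 176, 85), (16, 170, 69), (18, 156, 50), (20, 136, 41), (22, 135, 39), (24, 152, 44), (26, 159, 46), (28, 162, 47), (30, 163, 47), (32, 164, 47), (34, 163, 47), (36, 163, 47), (38, 163, 47), (40, 163, 47), (42, 163, 47), (44, 163, 47), (46, 163, 47), (48, 163, 46)]
```

Call:
{"op": "arm_command", "data": {
  "steps": [
    {"rot": [0,0,4],"slide": [0,0,-0.0003],"grip": 0.3},
    {"rot": [0,0,4],"slide": [0,0,0],"grip": 0.3},
    {"rot": [0,0,3],"slide": [0,0,0],"grip": 0.3},
    {"rot": [0,0,0],"slide": [0,0,0],"grip": 0.3},
    {"rot": [0,0,0],"slide": [0,0,0],"grip": 0.3},
    {"rot": [0,0,0],"slide": [0,0,0],"grip": 0.3},
    {"rot": [0,0,0],"slide": [0,0,0],"grip": 0.3},
    {"rot": [0,0,0],"slide": [0,0,0],"grip": 0.3}
  ]
}}

```text
time: 16.85
ee_pos: [0.6358, -0.053, 0.1104]
eef_rot: [0.986, 0.169, 0.001, -0.002]
ft_force: [-6.1, 10.1, 18.6]
width: 0.038
grip_force: 40.0
```

Call:
{"op": "arm_command", "data": {
  "steps": [
    {"rot": [0,0,0],"slide": [0,0,0],"grip": 0.3},
    {"rot": [0,0,0],"slide": [0,0,0],"grip": 0.3},
    {"rot": [0,0,0],"slide": [0,0,0],"grip": 0.3},
    {"rot": [0,0,0],"slide": [0,0,0],"grip": 0.3},
    {"rot": [0,0,0],"slide": [0,0,0],"grip": 0.3},
    {"rot": [0,0,0],"slide": [0,0,0],"grip": 0.3},
    {"rot": [0,0,0],"slide": [0,0,0],"grip": 0.3},
    {"rot": [0,0,0],"slide": [0,0,0],"grip": 0.3}
  ]
}}

```text
time: 17.85
ee_pos: [0.6358, -0.053, 0.1104]
eef_rot: [0.986, 0.169, 0.001, -0.002]
ft_force: [-6.9, 10.1, 18.0]
width: 0.038
grip_force: 40.0
```

Call:
{"op": "arm_command", "data": {
  "steps": [
    {"rot": [0,0,0],"slide": [0,0,0],"grip": 0.3},
    {"rot": [0,0,0],"slide": [0,0,0],"grip": 0.3},
    {"rot": [0,0,0],"slide": [0,0,0],"grip": 0.3},
    {"rot": [0,0,0],"slide": [0,0,0],"grip": 0.3},
    {"rot": [0,0,0],"slide": [0,0,0],"grip": 0.3},
    {"rot": [0,0,0],"slide": [0,0,0],"grip": 0.3},
    {"rot": [0,0,0],"slide": [0,0,0],"grip": 0.3},
    {"rot": [0,0,0],"slide": [0,0,0],"grip": 0.3}
  ]
}}

```text
time: 18.85
ee_pos: [0.6358, -0.0529, 0.1104]
eef_rot: [0.986, 0.169, 0.001, -0.002]
ft_force: [-6.7, 10.5, 17.3]
width: 0.0384
grip_force: 40.0
```

```bash
python3 - <<'E'
from h import *
for c in('top','scene'):
    d,s,v,r=profile(c);print(c,{k:round(float(x)*1e3,1) for k,x in r.items()})
    print([(round(s[i]*1e3),int(v[i,1]),int(v[i,2])) for i in range(100,192,4)])
E
```

```text
top {'cross': 5.0, 'e0': -48.0, 'e1': 52.5, 'mid': 2.3, 'bub': 2.5, 'off': 0.3}
[(-20, 134, 27), (-18, 134, 30), (-16, 128, 29), (-14, 108, 22), (-12, 116, 22), (-10, 131, 29), (-8, 141, 50), (-6, 157, 98), (-4, 177, 136), (-2, 189, 158), (0, 183, 147), (2, 185, 148), (4, 185, 148), (6, 187, 154), (8, 185, 153), (10, 160, 114), (12, 143, 78), (14, 138, 45), (16, 127, 28), (18, 113, 25), (20, 113, 25), (22, 133, 29), (24, 135, 29)]
scene {'cross': 6.0, 'e0': -45.0, 'e1': 55.0, 'mid': 5.0, 'bub': 6.4, 'off': 1.4}
[(-20, 163, 47), (-18, 163, 47), (-16, 161, 46), (-14, 148, 43), (-12, 139, 40), (-10, 140, 41), (-8, 151, 44), (-6, 161, 46), (-4, 165, 52), (-2, 171, 66), (0, 174, 74), (2, 179, 91), (4, 178, 89), (6, 172, 70), (8, 176, 85), (10, 177, 93), (12, 172, 79), (14, 164, 56), (16, 163, 51), (18, 155, 45), (20, 135, 39), (22, 135, 39), (24, 151, 43)]
```

```bash
python3 -c "
from bench import order
print(order.close_job())"
```

```text
the job is handed in; nothing more can be done
None
```

The level is standing on the shelf and the job is handed in at about 19 s: the arm still grips the knob, pressing it down with about 17 N, and the bubble is within about 1.5 mm of centre in the top and scene cameras.

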